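Close the plaster mould and board up its side

TASK

Close the two-part plaster mould: lift the loose top half by its rib and lower it gently, without dropping it, over the two steel pins of the base half until it rests flush. Then slide the wooden side block across the bench, without lifting it, until its long side lies flush against the long side of the base half that faces it and covers that side from end to end. Leave the jars, dishes and tile where they stand.

Things in the scene. Friction and masses are not known exactly. Their poses are not given: they have to be found in the camera images.
- base_half: lower mould half: white plaster block 160 (x) x 110 (y) x 32 (z) mm, fixed to the bench, round 72 mm hollow in its top. Two steel pins, 10 mm diameter, stand on its x axis at x = +-58 mm; tips 56 mm above the bench, tapered to 4 mm over the last 8 mm. Origin: centre of underside. Its +y side (55 mm from the origin) faces the side block.
- top_half: loose upper mould half, plaster, 0.4-0.75 kg, right way up: plate 156 (x) x 106 (y) x 36 (z) mm, two 13 mm through holes on its x axis at x = +-58 mm; on top a lifting rib 70 (x) x 36 (y) x 30 (z) mm, its top 66 mm above the underside. Origin: centre of underside. Seated: origin 32 mm above the bench, over the base half's origin, x axes parallel (either way round).
- side_block: plain wooden block 220 (x) x 95 (y) x 48 (z) mm, 0.45-0.85 kg, loose on the bench on the +y side of the base half, too wide to grip; slides when pushed low. Origin: centre of underside, x along its length. Flush: its origin lies 102.5 mm from the base half's origin along that half's +y; centred, its ends overhang by 30 mm each.
- jar_a: loose lidded paint jar, 46 mm diameter, 60 mm high, bystander. Origin: centre of the underside.
- jar_b: a second jar like jar_a, bystander. Origin: centre of the underside.
- saucer: loose white saucer, 110 mm diameter, 16 mm high, bystander. Origin: centre of the underside.
- test_tile: loose terracotta test tile, 70 (x) x 50 (y) x 7 (z) mm, bystander. Origin: centre of the underside.
- small_bowl: loose small white bowl, 90 mm diameter, 45 mm high, bystander. Origin: centre of the underside.
There are look-alikes about, which are no part of the job. What is shaped like the top_half but black is not meant.

How it is judged:
By the outcome, as a careful person would: the job done as asked, in the order asked, and still so for the second after the job is handed in, with the robot touching nothing.
It also fails if it takes over 69 s, if anything falls off the work surface, if the arm or the gripper's body presses on something with over 40 N, if the wrist force passes 120 N, or if a joint passes its speed limit or range.

ROBOT

A 6-joint arm with a two-finger parallel gripper is mounted at the origin on the work surface. World frame = base frame: x ahead of the robot, y to its left, z up, the work surface at z = 0. Lengths are in m, angles in rad, forces in N, time in s.
With the tool pointing down it reaches from about 0.35 to 0.775 m from the base axis. Payload 7.3 kg.
Tool frame: the origin (TCP) lies between the finger pads; the fingertips stand 17 mm ahead of it and the grasp point (between the pads) lies 2 mm behind it; z points along the fingers, y is the direction in which the jaws open and shut (so a half turn about z gives the same grasp; the last joint's range is limited). The gripper opens to 92 mm and grips with 3 to 60 N. Pads are 19 mm wide; open, the fingers measure 130 mm over their backs; the gripper's body (75 mm by 190 mm) begins 47 mm behind the grasp point.
Start: joints at [1.102, 0.342, 1.524, -0, 1.275, -0.146], TCP at [0.167, 0.498, 0.244] pointing down, gripper open.
Joint ranges: [-2.53, 2.53], [-0.77, 2.02], [0.04, 2.7], [-1, 4.14], [0.28, 2.66], [-3.11, 3.11]. Speed limits (rad/s): [2.57, 2.57, 3.14, 3.14, 3.14, 3.14].

INTERFACE

Orientations are given as [roll, pitch, yaw] about the fixed x, y, z axes, in that order (R = Rz(yaw) Ry(pitch) Rx(roll)).
In Python, from cell import sensors, vision, hand_in gives the robot as it stands.
- The arm moves only by the tool step_arm, never from a script. Its argument "series" is a list of rows, each a list of 5 numbers: the opening, from 0 (shut) to 1 (fully open), then the shift along the world's x, y, z each as a share of 25 mm, from -1 to 1, then the turn about the world's z as a share of 0.08 rad, from -1 to 1. A call has 1 to 12 rows; each row shifts and turns the commanded pose from where the row before left it; what a row does not reach is not made up. A row lasts 1/10 s, in which the tool goes at most 50 mm and 8.59 degrees, less where a joint would pass 70% of its speed; a pose out of reach is approached as far as the arm can. A call with a number of a shift or a turn outside -1 to 1 is refused whole. A call with a gripper value outside its range is refused whole. The fingers move at their own pace and stop on an object; "squeeze" is the grip in N (left out, the last holds). Time passes only in rows, so rows that do not move let the fingers close. It gives the time, the measured TCP pose, the force and the opening at its end, in the units of the state.
- sensors.observe(): the state, without advancing time (a new reading comes with each control period).
- vision.read_camera(name): name is "side" or "top"; returns a dict with "pixels" (384x512x3 uint8, blue, green, red), "range_z" (384x512 float32, m along the optical axis (not along the pixel's ray), 0 where there is no reading), "camera_matrix" (3x3 intrinsics, pixels), "pose" (4x4, takes a point from camera to world coordinates). Camera axes: x right, y down, z forward; pixel columns grow to the right and rows downward; lengths in m; the calibration is good to about 2 mm. A picture is of the moment at which its call begins.
- hand_in(): hands the job in, once; it reports no verdict.
The state is a dict: "time": time; "qpos": joint angles; "qvel": joint speeds; "joint_efforts": joint torques, N m; "tool_pos": TCP position; "tool_rot": TCP orientation; "contact_force": force on the tool from outside, world axes, zero at the start; "torque": the same for the moment, N m; "opening": finger opening in m.
Only numpy, scipy, OpenCV 4.12 (cv2) and the standard library are available. Lean on these libraries where they do the work, as an engineer would, in place of code of your own. Each camera call takes 0.05 s, during which the arm holds its last target.

## Working session

There is one attempt and no reset: what is moved stays moved. The work goes in short steps, Python scripts to look and compute and a tool call to move; the robot and the scene stay as the last step left them, time stands still between calls to the robot, and variables do not carry over. Pictures are saved under pics/ and viewed, and the job is handed in when it is done.

Besides the shell and the picture viewer there is one more tool, called after ">>>" as a command line: name --pt "numbers of a row" for each row, then --argument value for the rest. step_arm: Moves the arm, as the interface text tells. Its arguments: {"type":"object","properties":{"series":{"type":"array","items":{"type":"array","items":{"type":"number","minimum":-1,"maximum":1}}},"squeeze":{"type":"number"}},"required":["series"]}

```bash
ls; mkdir -p pics; cat > h.py <<'E'
import numpy as np, cv2
from cell import sensors, vision, hand_in
def grab(n,tag):
    d=vision.read_camera(n); np.savez(f'pics/{tag}.npz',**d); cv2.imwrite(f'pics/{tag}.png',d['pixels']); return d
def load(tag): return dict(np.load(f'pics/{tag}.npz'))
def cloud(d):
    K=d['camera_matrix'];z=d['range_z'];h,w=z.shape
    u,v=np.meshgrid(np.arange(w),np.arange(h))
    P=np.stack([(u-K[0,2])/K[0,0]*z,(v-K[1,2])/K[1,1]*z,z],-1)
    return P@d['pose'][:3,:3].T+d['pose'][:3,3]
E
python3 - <<'E'
from h import *
for n in('top','side'):
    d=grab(n,n+'0'); print(n,d['camera_matrix'].round(1).tolist(),d['pose'].round(3).tolist())
print(sensors.observe())
E
```

```text
pics
top [[480.3, 0.0, 255.1], [0.0, 480.3, 195.8], [0.0, 0.0, 1.0]] [[-0.029, -0.988, 0.15, 0.276], [-1.0, 0.03, 0.002, -0.001], [-0.007, -0.149, -0.989, 1.779], [0.0, 0.0, 0.0, 1.0]]
side [[420.9, 0.0, 257.5], [0.0, 420.9, 193.6], [0.0, 0.0, 1.0]] [[0.736, -0.477, 0.48, -0.09], [-0.677, -0.5, 0.541, -0.715], [-0.018, -0.723, -0.691, 0.945], [0.0, 0.0, 0.0, 1.0]]
{'time': 0.1, 'qpos': array([ 1.10197852e+00,  3.42653523e-01,  1.52492467e+00, -1.38728751e-05,
        1.27537969e+00, -1.45964679e-01]), 'qvel': array([-9.34952800e-04, -3.23180426e-03, -2.72485463e-03,  1.07609885e-03,
       -1.28217525e-05, -4.13351581e-04]), 'joint_efforts': array([ 2.01902323e-03, -4.32001591e+01, -2.44696337e+01,  7.19021377e-02,
        5.25810686e-02,  9.63775278e-06]), 'tool_pos': array([0.16638023, 0.49758392, 0.24311308]), 'tool_rot': array([-3.14024001e+00, -1.85442863e-04,  2.81874345e+00]), 'contact_force': array([-0.7380711 ,  0.82058889, -0.01122365]), 'torque': array([-0.00546213,  0.00470653, -0.02449551]), 'opening': 0.09185094202925995}
```

View pics/top0.png

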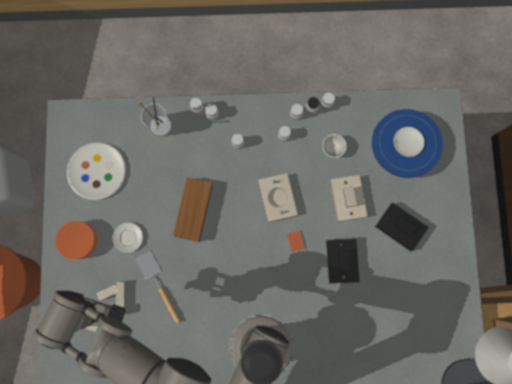

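View pics/side0.png

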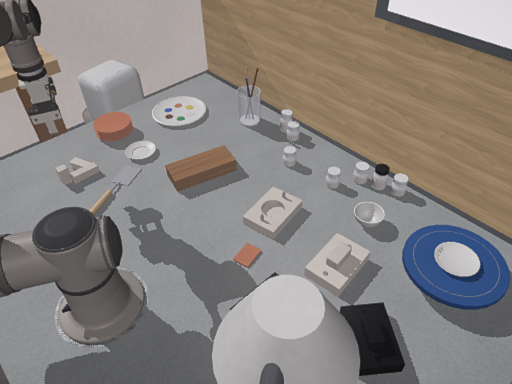

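```bash
python3 - <<'E'
from h import *
d=load('top0'); im=d['pixels']
cv2.imwrite('pics/c1.png',cv2.resize(im[150:270,165:385],None,fx=3.6,fy=3.6,interpolation=cv2.INTER_CUBIC))
P=cloud(d)
for n,(u,v) in dict(base=(264,200),top=(360,207),rib=(350,197),blk=(193,209),tile=(296,241),bench=(230,200),bowl=(128,238),blk1=(402,226),blk2=(343,250)).items(): print(n,P[v,u].round(4))
E
```

```text
base [ 0.5236 -0.0283  0.0368]
top [ 0.487  -0.3772  0.0388]
rib [ 0.5212 -0.3378  0.0652]
blk [0.4968 0.2307 0.0484]
tile [ 0.3722 -0.1416  0.0054]
bench [5.327e-01 9.830e-02 2.000e-04]
bowl [0.4011 0.4757 0.0124]
blk1 [ 0.4112 -0.5172  0.064 ]
blk2 [ 0.3331 -0.3065  0.0389]
```

View pics/c1.png

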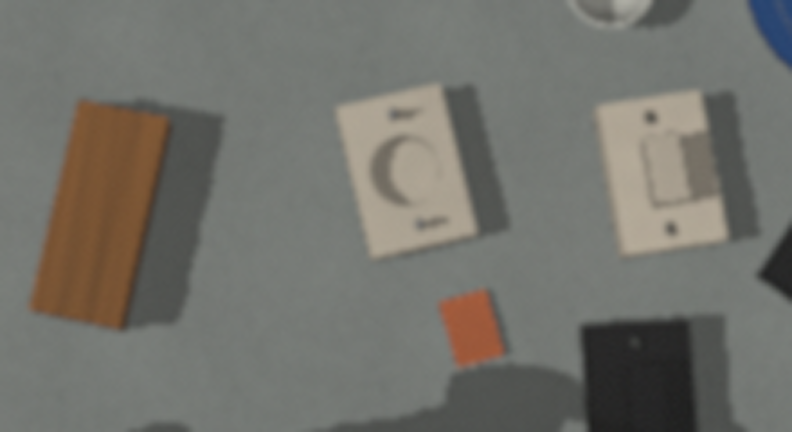

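```bash
cat >> h.py <<'E'
from scipy.optimize import minimize
def box(l,w,z0,z1): return np.array([[sx*l/2,sy*w/2,z] for sx in(-1,1) for sy in(-1,1) for z in(z0,z1)])
MOD={'base':[box(.160,.110,0,.032)],'top':[box(.156,.106,0,.036),box(.070,.036,.036,.066)],'blk':[box(.220,.095,0,.048)]}
def proj(d,X):
    T=np.linalg.inv(d['pose']);C=X@T[:3,:3].T+T[:3,3];q=C@d['camera_matrix'].T;return q[:,:2]/q[:,2:]
def place(X,p,z=0):
    c,s=np.cos(p[2]),np.sin(p[2]);return np.c_[X[:,0]*c-X[:,1]*s+p[0],X[:,0]*s+X[:,1]*c+p[1],X[:,2]+z]
S=4
def render(d,boxes,p,roi,z=0):
    x0,y0,x1,y1=roi;m=np.zeros(((y1-y0)*S,(x1-x0)*S),np.uint8)
    for b in boxes:
        q=(proj(d,place(b,p,z))-[x0,y0]+.5)*S-.5
        h=cv2.convexHull(q.astype(np.float32))
        cv2.fillConvexPoly(m,np.round(h*16).astype(np.int32),1,shift=4)
    return cv2.resize(m.astype(np.float32),(x1-x0,y1-y0),interpolation=cv2.INTER_AREA)
def soft(d,roi,f): 
    x0,y0,x1,y1=roi;return f(d['pixels'][y0:y1,x0:x1].astype(np.float32))
def fit(views,boxes,p0,z=0):
    # views: list (d, roi, mask)
    def c(p): return sum(np.abs(render(d,boxes,p,roi,z)-m).sum() for d,roi,m in views)
    s=np.array(p0)+np.array([[0,0,0],[.01,0,0],[0,.01,0],[0,0,.08]])
    r=minimize(c,p0,method='Nelder-Mead',options=dict(initial_simplex=s,xatol=1e-4,fatol=1e-2))
    s=r.x+np.array([[0,0,0],[-.004,0,0],[0,-.004,0],[0,0,-.03]])
    r=minimize(c,r.x,method='Nelder-Mead',options=dict(initial_simplex=s,xatol=1e-5,fatol=1e-3))
    return r.x,r.fun
E
python3 - <<'E'
from h import *
t=load('top0');s=load('side0')
for d,pts in((t,[(264,200),(262,185),(280,190),(298,215),(360,207),(350,197),(340,185),(365,200),(193,209),(230,200),(300,190),(183,235)]),(s,[(273,200),(255,212),(270,228),(290,222),(320,265),(335,258),(330,283),(350,280),(200,160),(200,175),(235,230),(215,175)])):
    print([(q,d['pixels'][q[1],q[0]].tolist()) for q in pts])
for d,r,n in((s,(150,130,390,310),'c2'),):
    x0,y0,x1,y1=r;cv2.imwrite(f'pics/{n}.png',cv2.resize(d['pixels'][y0:y1,x0:x1],None,fx=3.3,fy=3.3,interpolation=cv2.INTER_CUBIC))
E
```

```text
[((264, 200), [146, 162, 171]), ((262, 185), [149, 166, 175]), ((280, 190), [141, 157, 166]), ((298, 215), [93, 98, 97]), ((360, 207), [149, 165, 175]), ((350, 197), [141, 157, 165]), ((340, 185), [149, 165, 174]), ((365, 200), [87, 92, 91]), ((193, 209), [51, 81, 115]), ((230, 200), [115, 120, 116]), ((300, 190), [90, 93, 91]), ((183, 235), [50, 80, 114])]
[((273, 200), [136, 140, 147]), ((255, 212), [178, 183, 191]), ((270, 228), [178, 183, 192]), ((290, 222), [104, 102, 101]), ((320, 265), [183, 188, 196]), ((335, 258), [175, 180, 188]), ((330, 283), [169, 175, 182]), ((350, 280), [118, 123, 130]), ((200, 160), [82, 106, 141]), ((200, 175), [64, 75, 98]), ((235, 230), [153, 151, 150]), ((215, 175), [64, 78, 99])]
```

View pics/c2.png

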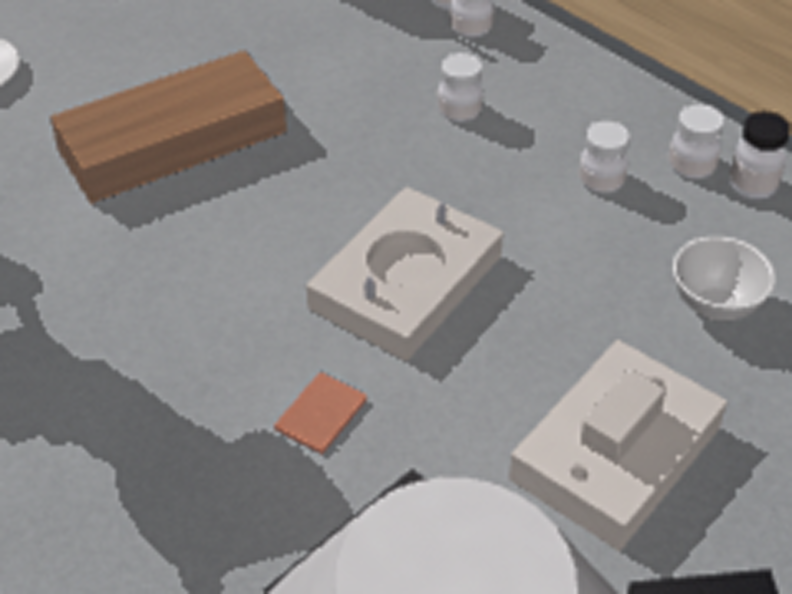

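```bash
cat >> h.py <<'E'
def mask(d,roi,lo,hi,seed):
    x0,y0,x1,y1=roi; I=d['pixels'][y0:y1,x0:x1].astype(np.float32)
    r=I[...,2]/np.maximum(I[...,0],1); m=np.clip((r-lo)/(hi-lo),0,1)
    b=(m>.5).astype(np.uint8); n,l=cv2.connectedComponents(b); k=(l==l[seed[1]-y0,seed[0]-x0]).astype(np.uint8)
    cs,_=cv2.findContours(k,cv2.RETR_EXTERNAL,cv2.CHAIN_APPROX_NONE); f=np.zeros_like(k); cv2.drawContours(f,cs,-1,1,-1)
    core=cv2.erode(f,np.ones((3,3))); near=cv2.dilate(f,np.ones((3,3)))
    return np.where(core>0,1,m*near).astype(np.float32)
def overlay(d,roi,boxes,p,fn,z=0,sc=5):
    x0,y0,x1,y1=roi; im=cv2.resize(d['pixels'][y0:y1,x0:x1],None,fx=sc,fy=sc,interpolation=cv2.INTER_CUBIC)
    for b in boxes:
        h=cv2.convexHull((((proj(d,place(b,p,z))-[x0,y0]+.5)*sc-.5)).astype(np.float32))
        cv2.polylines(im,[np.round(h).astype(np.int32)],True,(0,0,255),1)
    return im
E
cat > m0.py <<'E'
from h import *
t=load('top0');s=load('side0')
J={'base':((250,165,310,230),(277,180),(235,180,310,245),(255,212),(.52,-.05,1.4)),
 'top':((325,165,380,228),(340,185),(300,228,375,300),(320,265),(.52,-.34,1.5)),
 'blk':((165,170,225,250),(193,209),(155,140,245,195),(200,160),(.5,.23,1.8))}
for n,(rt,st,rs,ss,p0) in J.items():
    k=(1.25,1.7) if n=='blk' else None
    vt=(t,rt,mask(t,rt,*(k or (1.02,1.15)),st)); vs=(s,rs,mask(s,rs,*(k or (1.0,1.05)),ss))
    for nm,v in(('top',[vt]),('side',[vs]),('both',[vt,vs])):
        p,f=fit(v,MOD[n],p0); print(n,nm,p.round(4),round(f,1))
    a=overlay(t,rt,MOD[n],p,0);b=overlay(s,rs,MOD[n],p,0)
    H=max(a.shape[0],b.shape[0]);pad=lambda x:cv2.copyMakeBorder(x,0,H-x.shape[0],0,0,cv2.BORDER_CONSTANT)
    cv2.imwrite(f'pics/o_{n}.png',np.hstack([pad(a),pad(b)]))
E
python3 m0.py
```

```text
base top [ 0.5349 -0.0784  0.1994] 49.5
base side [ 0.5357 -0.0772  0.2026] 36.3
base both [ 0.5353 -0.0775  0.2074] 95.3
top top [ 0.5246 -0.3389  0.1236] 41.4
top side [ 0.4992 -0.3169  1.6967] 1117.4
top both [ 0.5254 -0.3382  0.1283] 82.8
blk top [0.4996 0.2349 2.9069] 110.4
blk side [0.5022 0.2358 2.8861] 178.3
blk both [0.5001 0.2353 2.8916] 295.8
```

```bash
sed -i 's/(.52,-.05,1.4)/(.535,-.077,.2)/;s/(.52,-.34,1.5)/(.525,-.338,.12)/;s/(.5,.23,1.8)/(.5,.235,-.24)/' m0.py; python3 m0.py; python3 - <<'E'
import cv2,numpy as np
ims=[cv2.imread(f'pics/o_{n}.png') for n in('base','top')]
w=max(i.shape[1] for i in ims)
o=np.vstack([cv2.copyMakeBorder(i,0,0,0,w-i.shape[1],cv2.BORDER_CONSTANT) for i in ims]);print(o.shape)
cv2.imwrite('pics/o_all.png',cv2.resize(o,None,fx=.8,fy=.8,interpolation=cv2.INTER_AREA))
E
```

```text
base top [ 0.5352 -0.0785  0.2032] 49.8
base side [ 0.536  -0.0773  0.2087] 37.7
base both [ 0.5354 -0.0774  0.2019] 94.6
top top [ 0.5247 -0.3391  0.1163] 41.5
top side [ 0.5261 -0.3377  0.1266] 26.1
top both [ 0.5254 -0.3383  0.127 ] 82.0
blk top [ 0.4995  0.2331 -0.2437] 110.5
blk side [ 0.5022  0.2345 -0.2452] 178.2
blk both [ 0.5     0.2352 -0.2392] 298.5
(685, 675, 3)
```

View pics/o_all.png

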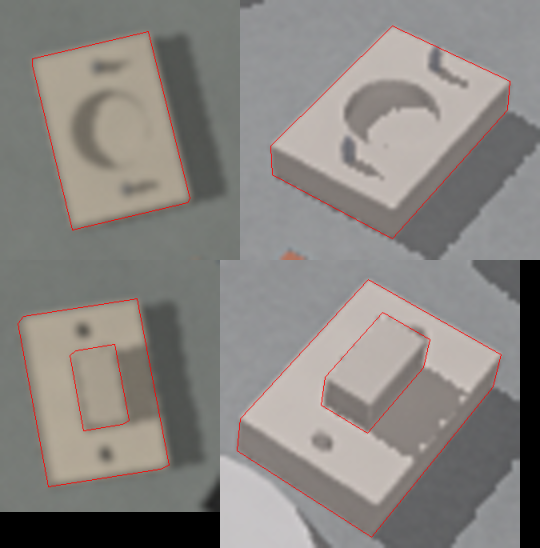

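View pics/o_blk.png

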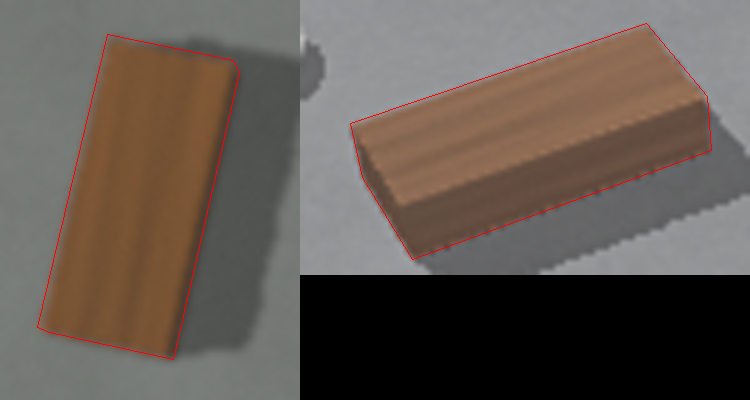

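>>> step_arm --pt "1 1 -0.8 0 0.46" --pt "1 1 -0.8 0 0.46" --pt "1 1 -0.8 0 0.46" --pt "1 1 -0.8 0 0.46" --pt "1 1 -0.8 0 0.46" --pt "1 1 -0.8 0 0.46" --pt "1 1 -0.8 0 0.46" --pt "1 1 -0.8 0 0.46" --pt "1 1 -0.8 0 0.46" --pt "1 1 -0.8 0 0.46" --pt "1 1 -0.8 0 0.46" --pt "1 1 -0.8 0 0.46" --squeeze 45

```text
time: 1.3
tool_pos: [0.4672, 0.2569, 0.2434]
tool_rot: [-3.142, -0.001, -3.021]
contact_force: [0.2, 1.8, 0.2]
opening: 0.0915
```

>>> step_arm --pt "1 0.2 -1 0 0" --pt "1 0.2 -1 0 0" --pt "1 0.2 -1 0 0" --pt "1 0.2 -1 0 0" --pt "1 0.2 -1 0 0" --pt "1 0.2 -1 0 0" --pt "1 0.2 -1 0 0" --pt "1 0.2 -1 0 0" --pt "1 0.2 -1 0 0" --pt "1 0.2 -1 0 0" --pt "1 0.2 -1 0 0" --pt "1 0.2 -1 0 0"

```text
time: 2.5
tool_pos: [0.5264, -0.0431, 0.2434]
tool_rot: [3.141, -0.001, -3.023]
contact_force: [-0.0, -0.1, -0.0]
opening: 0.0917
```

>>> step_arm --pt "1 0 -1 0 0" --pt "1 0 -1 0 0" --pt "1 0 -1 0 0" --pt "1 0 -1 0 0" --pt "1 0 -1 0 0" --pt "1 0 -1 0 0" --pt "1 0 -1 0 0" --pt "1 0 -1 0 0" --pt "1 0 -1 0 0" --pt "1 0 -1 0 0" --pt "1 0 -1 0 0" --pt "1 0 0 0 0"

```text
time: 3.7
tool_pos: [0.5259, -0.3198, 0.2427]
tool_rot: [-3.142, -0.001, -3.026]
contact_force: [-0.4, -0.4, -0.3]
opening: 0.0922
```

>>> step_arm --pt "1 0 -0.74 0 0.06" --pt "1 0 0 -1 0" --pt "1 0 0 -1 0" --pt "1 0 0 -1 0" --pt "1 0 0 -1 0" --pt "1 0 0 -1 0" --pt "1 0 0 0 0"

```text
time: 4.4
tool_pos: [0.5248, -0.3332, 0.1149]
tool_rot: [3.135, -0.005, -3.018]
contact_force: [-0.7, 1.0, -1.3]
opening: 0.0917
```

```bash
python3 - <<'E'
from h import *
d=grab('side','side1');cv2.imwrite('pics/c3.png',cv2.resize(d['pixels'][190:310,270:400],None,fx=4.5,fy=4.5,interpolation=cv2.INTER_CUBIC))
E
```

```text
(no output)
```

View pics/c3.png

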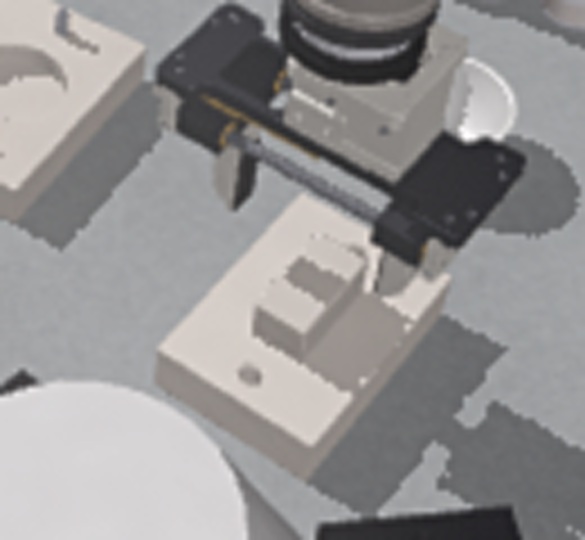

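>>> step_arm --pt "1 0 0 0 0" --pt "1 0 0 -0.8 0" --pt "1 0 0 -0.8 0" --pt "1 0 0 -0.5 0" --pt "1 0 0 0 0" --pt "1 0 0 0 0"

```text
time: 5.05
tool_pos: [0.527, -0.336, 0.0673]
tool_rot: [-3.141, 0.001, -3.018]
contact_force: [-0.5, 0.3, -0.7]
opening: 0.092
```

>>> step_arm --pt "1 -0.06 -0.1 -0.37 0" --pt "1 0 0 0 0" --pt "1 0 0 0 0" --pt "1 0 0 0 0"

```text
time: 5.45
tool_pos: [0.5251, -0.3382, 0.0573]
tool_rot: [-3.141, 0.0, -3.018]
contact_force: [-0.0, 0.5, 0.2]
opening: 0.0921
```

>>> step_arm --pt "0 0 0 0 0" --pt "0 0 0 0 0" --pt "0 0 0 0 0" --pt "0 0 0 0 0" --pt "0 0 0 0 0" --pt "0 0 0 0 0" --pt "0 0 0 0 0" --pt "0 0 0 0 0" --squeeze 45

```text
time: 6.25
tool_pos: [0.525, -0.338, 0.057]
tool_rot: [3.141, -0.0, -3.018]
contact_force: [0.2, 0.7, 0.9]
opening: 0.0356
```

>>> step_arm --pt "0 0 0 0.2 0" --pt "0 0 0 0.4 0" --pt "0 0 0 0.4 0" --pt "0 0 0 0.6 0" --pt "0 0 0 0.8 0" --pt "0 0 0 0.8 0" --pt "0 0 0 0.5 0" --pt "0 0 0 0.3 0" --pt "0 0 0 0 0" --pt "0 0 0 0 0" --pt "0 0 0 0 0"

```text
time: 7.35
tool_pos: [0.5245, -0.3377, 0.1558]
tool_rot: [3.14, -0.002, -3.018]
contact_force: [0.4, -0.9, -6.9]
opening: 0.0357
```

```bash
python3 - <<'E'
from h import *
o=sensors.observe();print(o['contact_force'],o['torque'],o['tool_pos'],o['opening'])
d=grab('side','side2');cv2.imwrite('pics/c4.png',cv2.resize(d['pixels'][160:310,230:400],None,fx=4,fy=4,interpolation=cv2.INTER_CUBIC))
E
```

```text
[ 0.39732276 -0.91584443 -6.90178209] [0.04234704 0.03825024 0.03392952] [ 0.52452085 -0.33769351  0.15578446] 0.03568066108877703
```

View pics/c4.png

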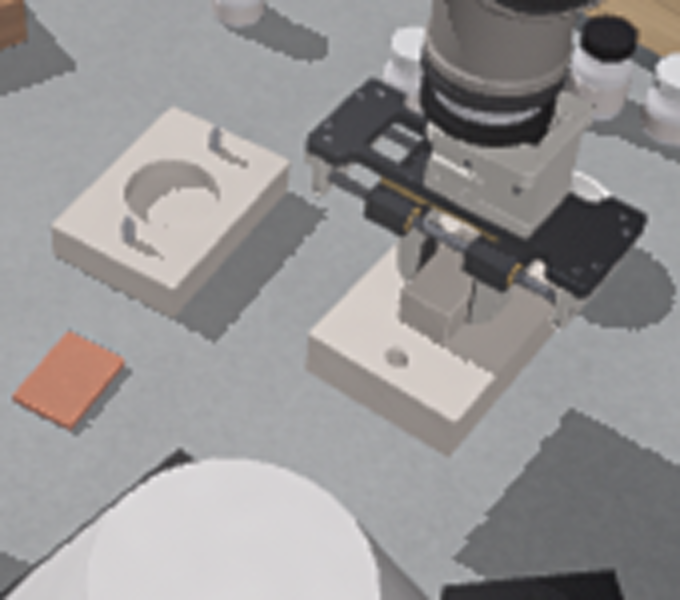

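>>> step_arm --pt "0 0.04 0.4 0 0.08" --pt "0 0.04 0.8 0 0.08" --pt "0 0.04 1 0 0.08" --pt "0 0.04 1 0 0.08" --pt "0 0.04 1 0 0.08" --pt "0 0.04 1 0 0.08" --pt "0 0.04 1 0 0.08" --pt "0 0.04 1 0 0.08" --pt "0 0.04 1 0 0.08" --pt "0 0.04 1 0 0.08" --pt "0 0.03 0.8 0 0.1" --pt "0 0 0.4 0 0.1"

```text
time: 8.6
tool_pos: [0.5354, -0.0758, 0.1569]
tool_rot: [3.141, -0.0, -2.936]
contact_force: [0.0, -0.1, -7.4]
opening: 0.0358
```

>>> step_arm --pt "0 0 0 0 0" --pt "0 0 0 0 0" --pt "0 0 0 0 0" --pt "0 0 0 0 0" --pt "0 0 0 0 0"

```text
time: 9.1
tool_pos: [0.5357, -0.0787, 0.1569]
tool_rot: [3.142, -0.0, -2.939]
contact_force: [0.2, -0.1, -7.8]
opening: 0.0353
```

>>> step_arm --pt "0 0 0 -0.5 0" --pt "0 0 0 -0.5 0" --pt "0 0 0 -0.4 0" --pt "0 0 0 0 0" --pt "0 0 0 0 0" --pt "0 0 0 0 0"

```text
time: 9.7
tool_pos: [0.5361, -0.0782, 0.1223]
tool_rot: [-3.141, 0.001, -2.938]
contact_force: [-0.1, -0.3, -7.4]
opening: 0.0356
```

```bash
python3 - <<'E'
from h import *
d=grab('side','side3');cv2.imwrite('pics/c5.png',cv2.resize(d['pixels'][150:260,220:330],None,fx=5,fy=5,interpolation=cv2.INTER_CUBIC))
d=grab('top','top3');cv2.imwrite('pics/c6.png',cv2.resize(d['pixels'][155:240,240:325],None,fx=6,fy=6,interpolation=cv2.INTER_CUBIC))
o=sensors.observe();print(o['contact_force'],o['torque'],o['tool_pos'],o['opening'],o['tool_rot'])
E
```

```text
[ 0.42247733 -0.11337263 -6.00798003] [ 0.03536939 -0.01971895 -0.01326601] [ 0.53615607 -0.07817658  0.12249627] 0.03528196675134552 [-3.14115927e+00  1.01659509e-03 -2.93793356e+00]
```

View pics/c5.png

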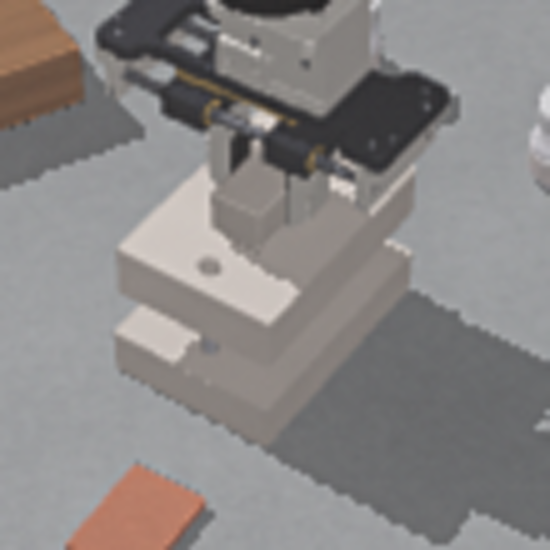

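View pics/c6.png

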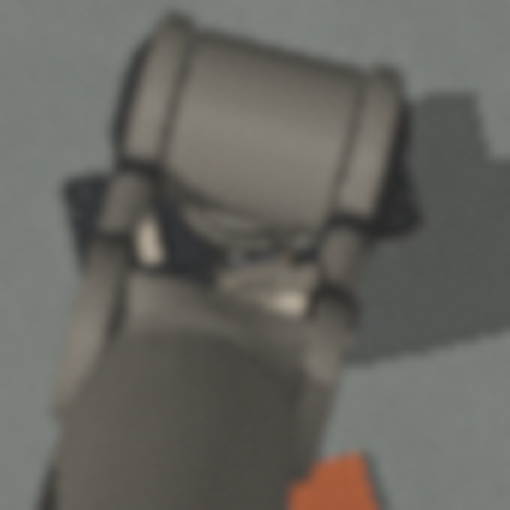

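```bash
python3 - <<'E'
from h import *
d=load('side3');roi=(235,180,310,245);sc=10
im=cv2.resize(d['pixels'][roi[1]:roi[3],roi[0]:roi[2]],None,fx=sc,fy=sc,interpolation=cv2.INTER_CUBIC)
def pl(boxes,p,z,c):
  for b in boxes:
    q=np.round((proj(d,place(b,p,z))-[roi[0],roi[1]]+.5)*sc-.5).astype(int)
    for i in range(8):
      for j in range(i):
        if bin(i^j).count('1')==1: cv2.line(im,tuple(map(int,q[i])),tuple(map(int,q[j])),c,1)
bp=(.5358,-.0774,.205)
pl(MOD['base'],bp,0,(0,0,255)); pl(MOD['top'][:1],bp,.065,(255,0,0))
a=np.linspace(0,6.28,40)
for X,z,c,r in((-.058,.101,(255,0,0),.0065),):
  q=np.round((proj(d,place(np.c_[X+r*np.cos(a),r*np.sin(a),0*a],bp,z))-[roi[0],roi[1]]+.5)*sc-.5).astype(np.int32);cv2.polylines(im,[q],True,c,1)
cv2.imwrite('pics/c7.png',im)
E
```

```text
(no output)
```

View pics/c7.png

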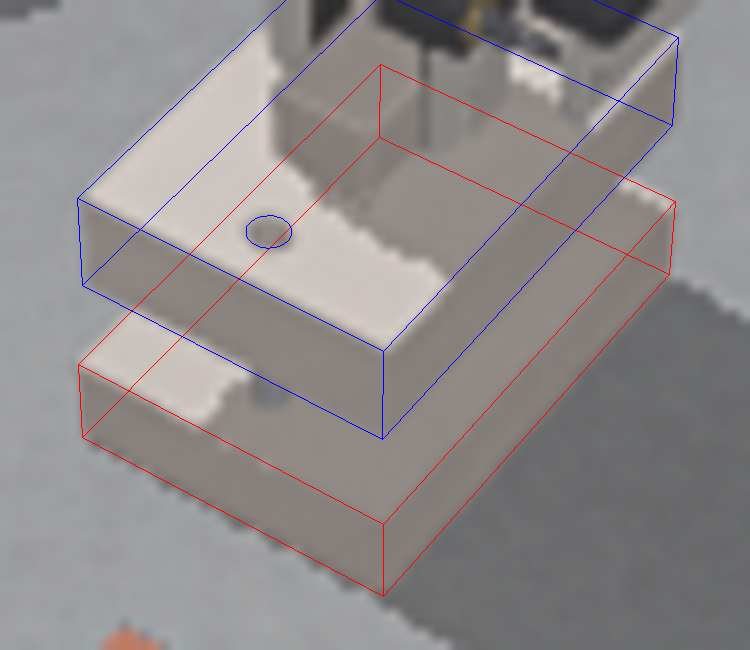

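>>> step_arm --pt "0 0 0 -0.1 0" --pt "0 0 0 -0.1 0" --pt "0 0 0 -0.1 0" --pt "0 0 0 -0.1 0" --pt "0 0 0 0 0" --pt "0 0 0 0 0"

```text
time: 10.4
tool_pos: [0.5358, -0.0781, 0.1119]
tool_rot: [3.141, -0.0, -2.938]
contact_force: [-0.3, -0.1, -6.3]
opening: 0.0354
```

>>> step_arm --pt "0 0 0 -0.1 0" --pt "0 0 0 -0.1 0" --pt "0 0 0 0 0" --pt "0 0 0 0 0"

```text
time: 10.8
tool_pos: [0.5357, -0.0781, 0.1069]
tool_rot: [3.141, -0.0, -2.938]
contact_force: [0.2, -0.1, -6.6]
opening: 0.0358
```

```bash
python3 - <<'E'
from h import *
o=sensors.observe();print(o['contact_force'],o['torque'],o['tool_pos'],o['opening'],o['tool_rot'])
E
```

```text
[ 0.17716451 -0.11367941 -6.5930653 ] [0.06622904 0.02279591 0.05818906] [ 0.53573445 -0.07807984  0.10687956] 0.035777885660205774 [ 3.14138851e+00 -1.80469709e-04 -2.93800031e+00]
```

>>> step_arm --pt "0 0 0 -0.08 0" --pt "0 0 0 -0.08 0" --pt "0 0 0 0 0" --pt "0 0 0 0 0"

```text
time: 11.2
tool_pos: [0.5357, -0.0781, 0.1029]
tool_rot: [3.141, -0.0, -2.938]
contact_force: [-0.7, -0.3, -7.3]
opening: 0.0361
```

>>> step_arm --pt "0 0 0 -0.08 0" --pt "0 0 0 -0.08 0" --pt "0 0 0 0 0" --pt "0 0 0 0 0"

```text
time: 11.6
tool_pos: [0.5357, -0.0781, 0.0989]
tool_rot: [3.141, -0.0, -2.938]
contact_force: [-1.0, -0.3, -6.4]
opening: 0.0357
```

>>> step_arm --pt "0 0 0 -0.08 0" --pt "0 0 0 -0.08 0" --pt "0 0 0 0 0" --pt "0 0 0 0 0"

```text
time: 12.0
tool_pos: [0.5357, -0.0781, 0.0949]
tool_rot: [3.141, -0.0, -2.938]
contact_force: [-0.2, 0.0, -5.9]
opening: 0.0357
```

>>> step_arm --pt "0 0 0 -0.06 0" --pt "0 0 0 -0.06 0" --pt "0 0 0 -0.04 0" --pt "0 0 0 0 0" --pt "0 0 0 0 0"

```text
time: 12.5
tool_pos: [0.5358, -0.0781, 0.091]
tool_rot: [3.141, 0.0, -2.938]
contact_force: [-0.6, 0.0, -6.6]
opening: 0.0359
```

>>> step_arm --pt "0 0 0 -0.04 0" --pt "0 0 0 0 0" --pt "0 0 0 0 0"

```text
time: 12.8
tool_pos: [0.5358, -0.0781, 0.09]
tool_rot: [3.141, -0.0, -2.938]
contact_force: [0.9, -0.2, -6.7]
opening: 0.0353
```

>>> step_arm --pt "0 0 0 -0.04 0" --pt "0 0 0 0 0" --pt "0 0 0 0 0"

```text
time: 13.1
tool_pos: [0.5358, -0.0781, 0.089]
tool_rot: [3.141, -0.0, -2.938]
contact_force: [0.7, -0.2, -7.0]
opening: 0.0358
```

>>> step_arm --pt "0 0 0 -0.04 0" --pt "0 0 0 0 0" --pt "0 0 0 0 0"

```text
time: 13.4
tool_pos: [0.5358, -0.0781, 0.089]
tool_rot: [-3.141, 0.001, -2.938]
contact_force: [-4.7, 0.3, 5.5]
opening: 0.0358
```

>>> step_arm --pt "0 0 0 -0.02 0" --pt "0 0 0 0 0" --pt "0 0 0 0 0"

```text
time: 13.7
tool_pos: [0.5358, -0.0781, 0.0889]
tool_rot: [-3.141, 0.001, -2.938]
contact_force: [-6.2, 0.7, 11.0]
opening: 0.0358
```

>>> step_arm --pt "0 0 0 0.03 0" --pt "0.5 0 0 0 0" --pt "0.6 0 0 0 0" --pt "1 0 0 0 0" --pt "1 0 0 0 0" --pt "1 0 0 0 0" --pt "1 0 0 0 0" --pt "1 0 0 0 0"

```text
time: 14.5
tool_pos: [0.5358, -0.0781, 0.0882]
tool_rot: [3.142, -0.0, -2.938]
contact_force: [-0.9, -0.7, 0.2]
opening: 0.0872
```

>>> step_arm --pt "1 0 0 0.2 0" --pt "1 0 0 0.4 0" --pt "1 0 0 0.8 0" --pt "1 0 0 1 0" --pt "1 0 0 1 0" --pt "1 0 0 1 0" --pt "1 0 0.5 0.8 0" --pt "1 0 1 0 0" --pt "1 0 1 0 0" --pt "1 0 1 0 0" --pt "1 0 1 0 0" --pt "1 0 0 0 0"

```text
time: 15.7
tool_pos: [0.5356, 0.0369, 0.2193]
tool_rot: [3.141, 0.001, -2.935]
contact_force: [-0.6, -0.1, 0.5]
opening: 0.0914
```

```bash
python3 - <<'E'
from h import *
d=grab('side','side4');cv2.imwrite('pics/c8.png',cv2.resize(d['pixels'][80:260,150:330],None,fx=4,fy=4,interpolation=cv2.INTER_CUBIC))
roi=(235,165,310,245)
b=[box(.16,.11,0,.032)];print
p=(.5358,-.0774,.205)
B=b+[m+[0,0,.032] for m in MOD['top']]
cv2.imwrite('pics/c9.png',overlay(d,roi,B,p,0,sc=8))
E
```

```text
(no output)
```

View pics/c8.png

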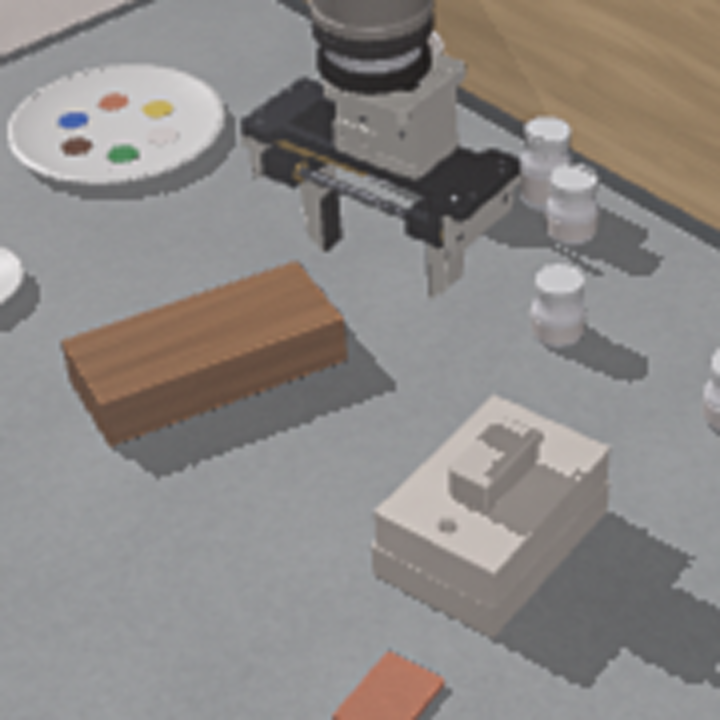

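View pics/c9.png

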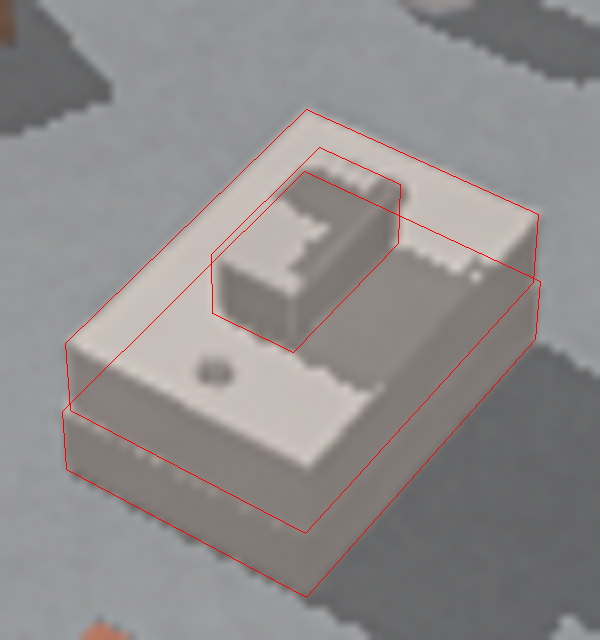

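>>> step_arm --pt "1 0 0.6 0 -1" --pt "1 0 1 0 -1" --pt "1 0 1 0 -1" --pt "1 0 1 0 -1" --pt "1 0 1 0 -1" --pt "1 -0.1 1 0 -1" --pt "1 -0.1 1 0 -1" --pt "1 -0.1 1 0 -1" --pt "1 -0.1 1 0 -1" --pt "1 -0.1 1 0 -1" --pt "1 -0.1 1 0 -1" --pt "1 0 0.5 0 -1"

```text
time: 16.95
tool_pos: [0.5209, 0.3127, 0.2187]
tool_rot: [3.141, 0.0, 2.382]
contact_force: [0.6, -0.7, -0.3]
opening: 0.0916
```

>>> step_arm --pt "1 0 0 -0.5 -1" --pt "1 0 0 -0.5 -1" --pt "1 0 0 -0.5 -1" --pt "1 0 0 -0.3 -1" --pt "1 0 0 0 -1" --pt "1 0 0 0 -1" --pt "1 0 0 0 -1" --pt "1 0 0 0 -1" --pt "1 0 0 0 -1" --pt "1 0 0 0 -1" --pt "1 0 0 0 -1" --pt "1 0 0 0 -1"

```text
time: 18.15
tool_pos: [0.5215, 0.3108, 0.1737]
tool_rot: [3.141, 0.0, 1.421]
contact_force: [-0.2, -0.8, 0.8]
opening: 0.0919
```

>>> step_arm --pt "1 0 0 0 -1" --pt "1 0 0 0 -0.2" --pt "1 0 0 0 0" --pt "1 0 0 0 0" --pt "1 0 0 0 0"

```text
time: 18.65
tool_pos: [0.5209, 0.3117, 0.1733]
tool_rot: [3.141, 0.0, 1.33]
contact_force: [-0.0, -0.4, -0.3]
opening: 0.0917
```

```bash
python3 - <<'E'
from h import *
d=grab('side','side5');cv2.imwrite('pics/c10.png',cv2.resize(d['pixels'][80:260,150:330],None,fx=4,fy=4,interpolation=cv2.INTER_CUBIC))
P=cloud(load('top0'));
for u,v in((237,140),(285,132),(212,111),(97,200)):print(P[v,u].round(3))
E
```

```text
[0.747 0.064 0.059]
[ 0.771 -0.113  0.062]
[0.859 0.154 0.065]
[ 0.548  0.599 -0.005]
```

View pics/c10.png

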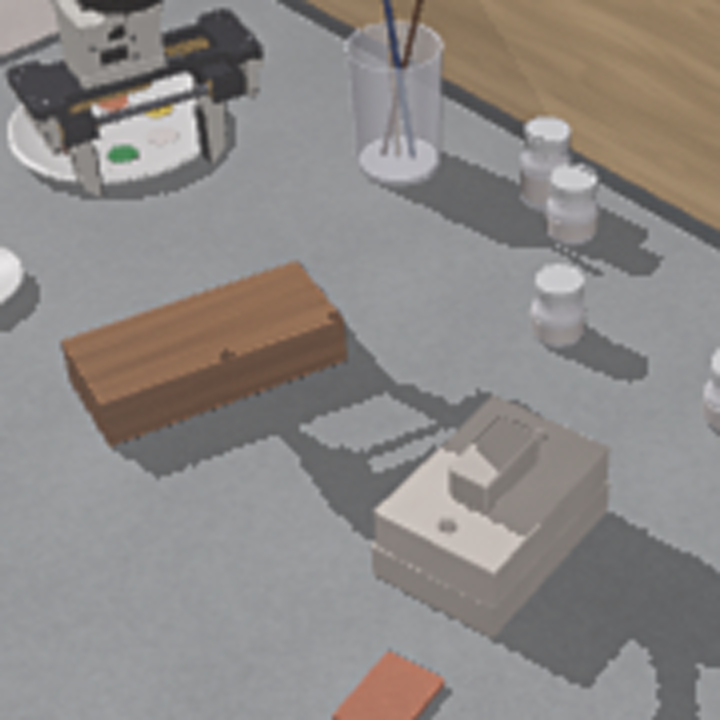

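>>> step_arm --pt "1 0 0 -1 0" --pt "1 0 0 -1 0" --pt "1 0 0 -1 0" --pt "1 0 0 -1 0" --pt "1 0 0 -0.9 0" --pt "1 0 0 -0.5 0" --pt "1 0 0 -0.4 0" --pt "1 0 0 0 0" --pt "1 0 0 0 0" --pt "1 0 0 0 0"

```text
time: 19.7
tool_pos: [0.5215, 0.3122, 0.0294]
tool_rot: [3.14, -0.001, 1.329]
contact_force: [0.8, -0.6, 0.0]
opening: 0.0913
```

>>> step_arm --pt "1 -0.1 -0.3 -0.08 0" --pt "1 -0.1 -0.3 0 0" --pt "1 -0.03 -0.08 0 0" --pt "1 -0.03 -0.08 0 0" --pt "1 0 0 0 0"

```text
time: 20.2
tool_pos: [0.5143, 0.2926, 0.0264]
tool_rot: [3.141, -0.0, 1.329]
contact_force: [-0.9, -0.1, 0.3]
opening: 0.0918
```

>>> step_arm --pt "1 -0.03 -0.1 0 0" --pt "1 -0.03 -0.1 0 0" --pt "1 -0.03 -0.1 0 0" --pt "1 0 0 0 0"

```text
time: 20.6
tool_pos: [0.5121, 0.2852, 0.0264]
tool_rot: [3.141, -0.0, 1.329]
contact_force: [1.0, 0.1, 1.0]
opening: 0.092
```

```bash
cat > mb.py <<'E'
import sys
from h import *
tag=sys.argv[1];p0=eval(sys.argv[2])
s=grab('side',tag)
x=proj(s,place(MOD['blk'][0],p0));x0,y0=np.maximum(x.min(0)-12,0).astype(int);x1,y1=(x.max(0)+12).astype(int);roi=(x0,y0,x1,y1)
c=proj(s,place(np.array([[0,0,.048]]),p0))[0].round().astype(int)
m=mask(s,roi,1.15,1.3,tuple(c)); p,f=fit([(s,roi,m)],MOD['blk'],p0); print(p.round(4),f)
b=np.array([.5358,-.0775,.2045]);R=np.array([[np.cos(b[2]),np.sin(b[2])],[-np.sin(b[2]),np.cos(b[2])]])
print('in base frame',(R@(p[:2]-b[:2])*1e3).round(1),'yaw',round(p[2]-b[2],4))
o=sensors.observe();print(o['contact_force'].round(1),o['torque'].round(2),o['tool_pos'].round(4),o['tool_rot'][2].round(3),o['time'])
cv2.imwrite(f'pics/{tag}_o.png',overlay(s,roi,MOD['blk'],p,0,sc=min(7,int(780/(x1-x0)))))
E
python3 mb.py side6 '(.5015,.235,-.244)'
```

```text
[ 0.4981  0.2285 -0.2474] 88.64356994628906
in base frame [ 25.2 307.2] yaw -0.4519
[0.5 0.9 0.8] [ 0.05 -0.08  0.04] [0.5121 0.2852 0.0263] 1.329 20.65
```

View pics/side6_o.png

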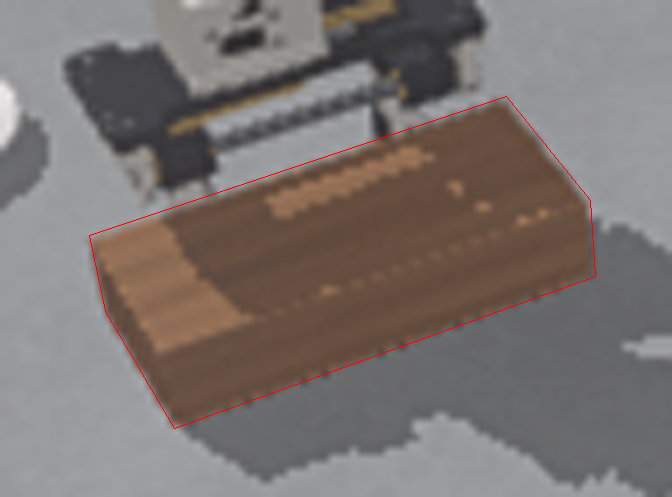

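>>> step_arm --pt "1 -0.09 -0.2 0 0.14" --pt "1 -0.08 -0.33 0 0.23" --pt "1 -0.075 -0.33 0 0.23" --pt "1 -0.07 -0.33 0 0.23" --pt "1 -0.06 -0.33 0 0.23" --pt "1 -0.055 -0.33 0 0.23" --pt "1 -0.05 -0.33 0 0.23" --pt "1 -0.045 -0.33 0 0.23" --pt "1 -0.035 -0.33 0 0.23" --pt "1 -0.03 -0.33 0 0.23" --pt "1 -0.02 -0.2 0 0.15" --pt "1 0 0 0 0"

```text
time: 21.85
tool_pos: [0.4964, 0.2003, 0.0261]
tool_rot: [-3.141, 0.001, 1.518]
contact_force: [-1.2, 0.1, -0.8]
opening: 0.092
```

```bash
python3 mb.py side7 '(.49,.145,-.05)'
```

```text
[ 0.4943  0.1423 -0.0425] 100.24085998535156
in base frame [  4.  223.6] yaw -0.247
[-0.3 -0.9 -0.8] [-0.09  0.08 -0.01] [0.4965 0.2006 0.0261] 1.518 21.9
```

View pics/side7_o.png

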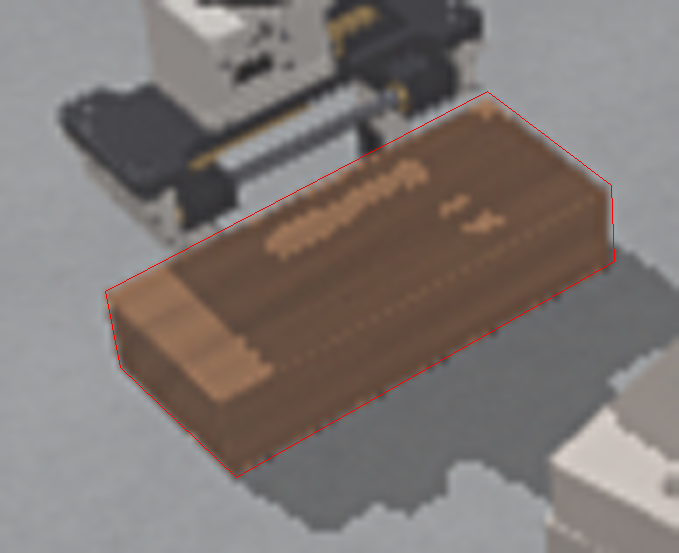

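>>> step_arm --pt "1 -0.02 -0.2 0 0.15" --pt "1 -0.02 -0.31 0 0.23" --pt "1 -0.01 -0.31 0 0.23" --pt "1 -0.005 -0.31 0 0.23" --pt "1 0 0 0 0" --pt "1 0 -0.31 0 0.23" --pt "1 0.01 -0.31 0 0.23" --pt "1 0.015 -0.31 0 0.23" --pt "1 0.02 -0.31 0 0.23" --pt "1 0.025 -0.31 0 0.23" --pt "1 0 0 0 0" --pt "1 0 0 0 0"

```text
time: 23.1
tool_pos: [0.4971, 0.1343, 0.0262]
tool_rot: [-3.142, 0.0, 1.676]
contact_force: [0.2, -0.4, -0.7]
opening: 0.0915
```

```bash
python3 mb.py side8 '(.50,.07,.12)'
```

```text
[0.5035 0.0756 0.1144] 85.20045471191406
in base frame [ -0.5 156.5] yaw -0.0901
[-0.4 -0.4  0.2] [-0.06  0.03 -0.04] [0.4971 0.1344 0.0262] 1.677 23.15
```

View pics/side8_o.png

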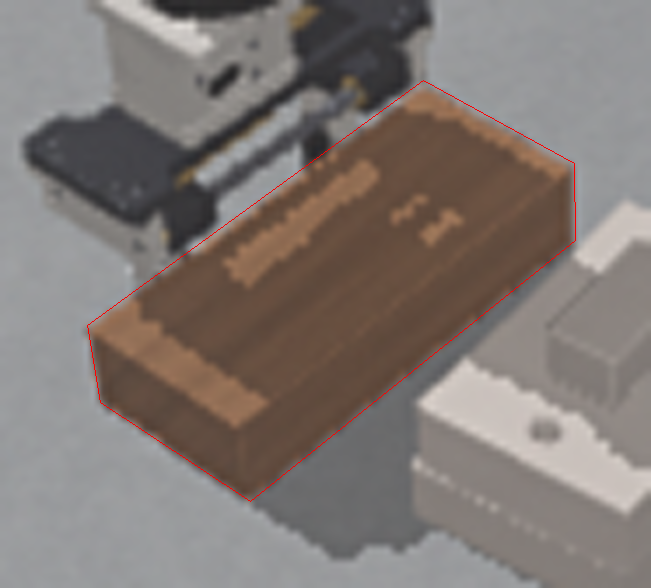

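>>> step_arm --pt "1 0.015 -0.24 0 0.18" --pt "1 0.015 -0.24 0 0.18" --pt "1 0.02 -0.24 0 0.18" --pt "1 0.02 -0.24 0 0.18" --pt "1 0.02 -0.24 0 0.18" --pt "1 0.025 -0.24 0 0.18" --pt "1 0.025 -0.24 0 0.17" --pt "1 0 0 0 0" --pt "1 0 0 0 0"

```text
time: 24.05
tool_pos: [0.5008, 0.0918, 0.0263]
tool_rot: [3.141, 0.0, 1.777]
contact_force: [0.6, -0.7, 0.2]
opening: 0.092
```

```bash
python3 mb.py side9 '(.513,.035,.2)'
```

```text
[0.5112 0.0355 0.2279] 393.40313720703125
in base frame [ -1.2 115.6] yaw 0.0234
[-0.5  0.   0.7] [-0.11  0.06  0.02] [0.5008 0.092  0.0263] 1.777 24.1
```

View pics/side9_o.png

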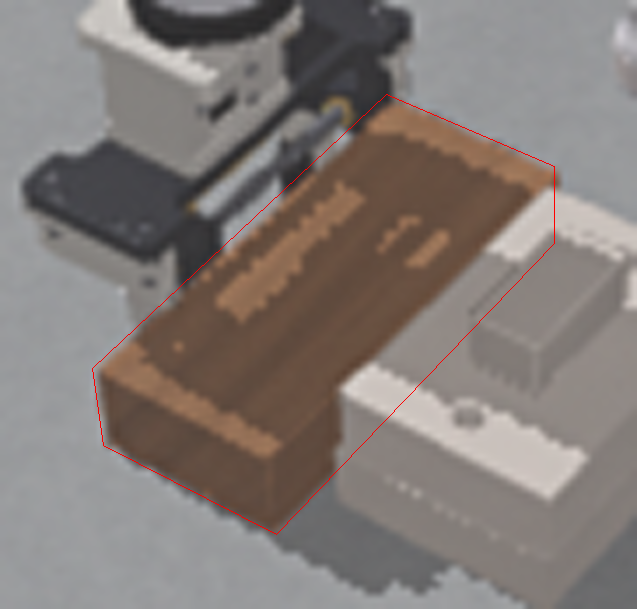

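>>> step_arm --pt "1 0.02 -0.1 0 0" --pt "1 0.02 -0.1 0 0" --pt "1 0.02 -0.1 0 0" --pt "1 0.02 -0.06 0 0" --pt "1 0 0 0 0"

```text
time: 24.6
tool_pos: [0.5027, 0.0829, 0.0263]
tool_rot: [3.142, 0.0, 1.777]
contact_force: [-0.2, 1.4, 0.1]
opening: 0.0916
```

>>> step_arm --pt "1 0.01 -0.06 0 0" --pt "1 0 0 0 0"

```text
time: 24.8
tool_pos: [0.5029, 0.0815, 0.0263]
tool_rot: [3.141, 0.0, 1.777]
contact_force: [-0.6, 0.5, 0.6]
opening: 0.0919
```

>>> step_arm --pt "1 0.01 -0.04 0 0" --pt "1 0 0 0 0"

```text
time: 25.0
tool_pos: [0.5031, 0.0807, 0.0263]
tool_rot: [3.141, -0.0, 1.777]
contact_force: [0.1, 3.0, 1.3]
opening: 0.0918
```

>>> step_arm --pt "1 0.01 -0.04 0 0" --pt "1 0 0 0 0"

```text
time: 25.2
tool_pos: [0.5034, 0.0806, 0.0263]
tool_rot: [3.141, -0.002, 1.776]
contact_force: [0.1, 9.6, 2.2]
opening: 0.0916
```

>>> step_arm --pt "1 0.01 -0.04 0 0" --pt "1 0 0 0 0"

```text
time: 25.4
tool_pos: [0.5035, 0.0805, 0.0263]
tool_rot: [3.141, -0.003, 1.775]
contact_force: [-0.4, 14.2, 2.5]
opening: 0.0917
```

>>> step_arm --pt "1 0.01 -0.04 0 0" --pt "1 0 0 0 0" --pt "1 0 0 0 0"

```text
time: 25.7
tool_pos: [0.5036, 0.0805, 0.0264]
tool_rot: [3.141, -0.004, 1.774]
contact_force: [-0.4, 19.7, 2.6]
opening: 0.0919
```

```bash
python3 - <<'E'
from h import *
o=sensors.observe();print(o['contact_force'].round(1),o['torque'].round(2),o['tool_pos'].round(4),o['tool_rot'].round(4))
d=grab('side','side10');roi=(215,145,315,245)
B=[box(.16,.11,0,.032)]+[m+[0,0,.032] for m in MOD['top'][:1]]
cv2.imwrite('pics/c11.png',cv2.resize(d['pixels'][140:240,215:315],None,fx=6,fy=6,interpolation=cv2.INTER_CUBIC))
E
```

```text
[-0.4 19.7  2.6] [ 2.72  0.36 -1.02] [0.5036 0.0805 0.0264] [ 3.1408 -0.0042  1.7741]
```

View pics/c11.png

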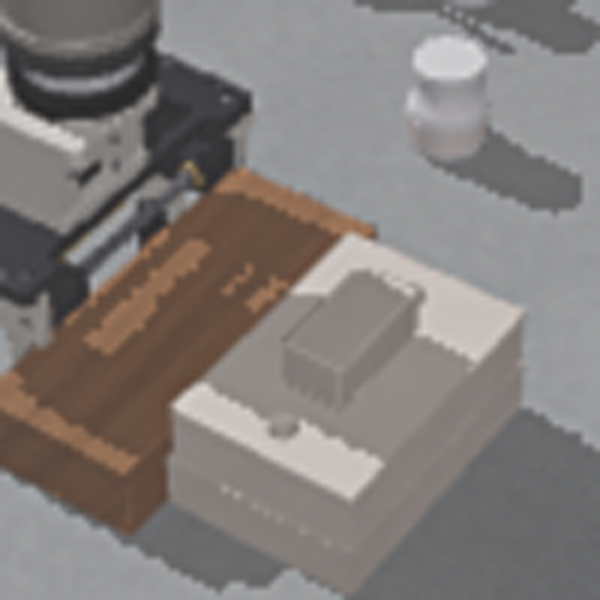

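>>> step_arm --pt "1 0 0 0 -0.1" --pt "1 0 0 0 0" --pt "1 0 0 0 0"

```text
time: 26.05
tool_pos: [0.5037, 0.0804, 0.0264]
tool_rot: [3.141, -0.003, 1.772]
contact_force: [-1.2, 19.4, 1.6]
opening: 0.0919
```

```bash
cat >ob.py <<'E'
from h import *
o=sensors.observe();print(o['contact_force'].round(1),o['torque'].round(2),o['tool_pos'].round(4),o['tool_rot'].round(4))
E
python3 ob.py
```

```text
[-1.2 19.4  1.6] [2.78 0.08 0.89] [0.5037 0.0804 0.0264] [ 3.1407e+00 -2.6000e-03  1.7716e+00]
```

>>> step_arm --pt "1 0 0 0 -0.1" --pt "1 0 0 0 0" --pt "1 0 0 0 0"

```text
time: 26.35
tool_pos: [0.5036, 0.0808, 0.0263]
tool_rot: [3.141, -0.003, 1.765]
contact_force: [-1.4, 21.4, 1.6]
opening: 0.0917
```

```bash
python3 ob.py
```

```text
[-1.4 21.4  1.6] [3.15 0.09 1.29] [0.5036 0.0808 0.0263] [ 3.1407e+00 -2.8000e-03  1.7646e+00]
```

>>> step_arm --pt "1 -0.02 0.1 0 0" --pt "1 -0.06 0.3 0 0" --pt "1 -0.12 0.6 0 0" --pt "1 -0.16 0.8 0 0" --pt "1 -0.16 0.8 0.4 0" --pt "1 0 0.6 1 0" --pt "1 0 0.5 1 0" --pt "1 0 1 1 0" --pt "1 0 1 1 0" --pt "1 0 1 1 0" --pt "1 0 1 1 0" --pt "1 0 0 0 0"

```text
time: 27.55
tool_pos: [0.4919, 0.2738, 0.1897]
tool_rot: [3.134, -0.002, 1.764]
contact_force: [0.7, -1.1, -0.5]
opening: 0.0917
```

>>> step_arm --pt "1 -1 1 0.5 0" --pt "1 -1 1 0 0" --pt "1 -1 1 0 0" --pt "1 -1 1 0 0" --pt "1 -1 1 0 0" --pt "1 0 1 0 0" --pt "1 0 1 0 0" --pt "1 0 0 0 0" --pt "1 0 0 0 0"

```text
time: 28.45
tool_pos: [0.3653, 0.4446, 0.1976]
tool_rot: [-3.14, 0.002, 1.762]
contact_force: [0.8, -1.2, 0.3]
opening: 0.0922
```

```bash
python3 - <<'E'
from h import *
o=sensors.observe();print(o['contact_force'].round(1),o['tool_pos'].round(4))
s=grab('side','side11');t=grab('top','top11')
a=cv2.resize(s['pixels'][140:250,215:325],None,fx=5,fy=5,interpolation=cv2.INTER_CUBIC)
cv2.imwrite('pics/c12.png',a);cv2.imwrite('pics/c13.png',t['pixels'])
rt=(205,150,330,245);k=None
rs=(150,120,330,250)
for v,d,r,sd in(('t',t,rt,tuple(proj(t,np.array([[.5148,.0228,.048]]))[0].round().astype(int))),):
    m=mask(d,r,1.25,1.7,sd);p,f=fit([(d,r,m)],MOD['blk'],(.515,.023,.2));print(v,p.round(4),f)
    b=np.array([.5352,-.0785,.2032]);R=np.array([[np.cos(b[2]),np.sin(b[2])],[-np.sin(b[2]),np.cos(b[2])]])
    print('in base frame',(R@(p[:2]-b[:2])*1e3).round(1),'yaw',round(p[2]-b[2],4))
B=[box(.16,.11,0,.032)]+[m+[0,0,.032] for m in MOD['top'][:2]]
o=overlay(t,rt,B+[place(MOD['blk'][0],(0,0.1025,0))],(.5352,-.0785,.2032),0,sc=6);cv2.imwrite('pics/c14.png',o)
E
```

```text
[ 0.8 -1.2  0.3] [0.3653 0.4446 0.1976]
t [0.513  0.0223 0.2014] 92.79823303222656
in base frame [ -1.4 103.2] yaw -0.0018
```

View pics/c12.png

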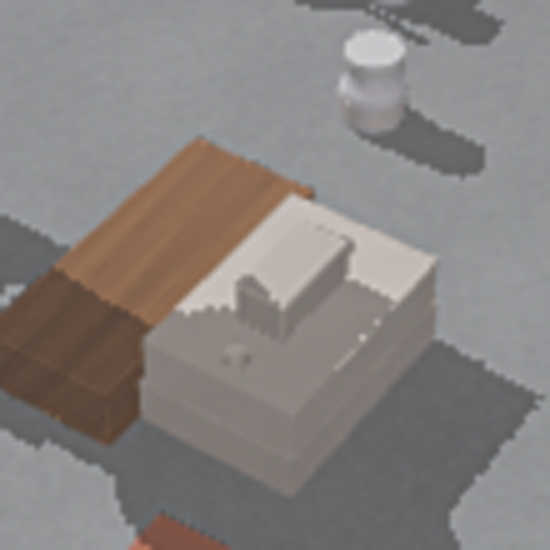

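View pics/c13.png

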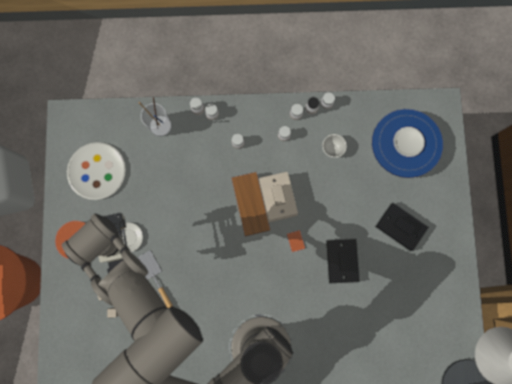

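View pics/c14.png

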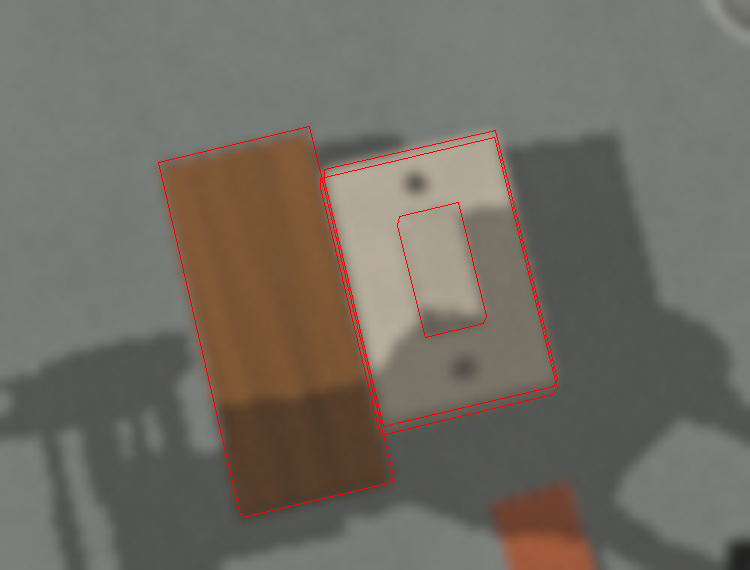

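```bash
python3 -c "
from h import *
print(hand_in())"
```

```text
the job is handed in; nothing more can be done
None
```

The mould is closed, the side block is flush against the base half, and I handed the job in at about 28.6 s. The hand-in gives no verdict.

- **Top half:** I gripped the plaster (not black) top half by its rib at 45 N and lowered it over the pins in small steps. There was no extra force on the way down, and contact came exactly at the seated height. I eased off before letting go. Both cameras show it level, with its outline matching the seated pose.
- **Side block:** I pushed it low with both open fingers, turning it as it slid. It met the base half with about 20 N. At contact, a 2.4 mrad turn of the tool swung the load from one finger to the other, so the faces lie parallel.
- **Last checks:** The final top-camera fit puts the block at −1.4 mm along the base half's side and 103.2 mm across. Ideal is 0 and 102.5 mm, and the 0.7 mm difference is within camera accuracy. Its yaw differs by −0.002 rad, and it overhangs each end by about 29–31 mm. The arm was well clear at the end.
- **Bystanders:** In the last top picture the jars, tile and dishes it shows look unmoved. The arm partly hid one small white dish and the red dish on the left; I never went near either.
- **Fit that disagreed:** One mid-push side-camera fit was off by 0.02 rad in yaw because the mould hid part of the block. I relied on the tool yaw there instead.

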